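# Seat a taper arbor in its sleeve and free it with the drift

### The job

Check the fit of the taper arbor: set it in the steel sleeve and seat it with a gentle twisting push, until its tang drops into the drive slot inside and its flange is flush on the sleeve's rim, and let go of it. Then take the drift by its black handle and drive it steadily through the sleeve's slot, under the tang, until the arbor breaks loose and its flange stands about 8 mm off the rim. Leave the arbor standing loose and upright in the sleeve on the drift, let go of everything, and do not disturb the other tools or use more force than needed.

Things in the scene. Friction and masses are not known exactly. Their poses are not given: they have to be found in the camera images.
- arbor: Steel taper-shank arbor, 142 mm, 0.3 kg, standing tang-down in the black stand. Origin: middle of the tang's lower end; z up its axis. From below: flat tang z 0-30 mm, 16 mm wide along x, 8 mm thick along y; cone z 30-90 mm, diameter 18 to 28 mm; flange 42 mm across, z 90-98 mm; square head 26 x 26 mm (faces across x and y), z 98-134 mm; round button to z 142 mm.
- arbor_head (a point): The place to grip the arbor: middle of its square head, 122 mm above its origin, 24 mm above the flange's top.
- stand: Fixed black plastic tube that holds the arbor: 52 mm outer, 33 mm inner diameter, 100 mm high; the flange rests on its rim. Origin: centre of its underside.
- sleeve: Fixed steel taper sleeve: an upright cylinder 54 mm thick, 138 mm high, on a pale 130 x 130 x 12 mm base plate; 33 mm bore, open at the top. Origin: centre of the underside, z up, x along the drift slot. Fully home the arbor's origin is on the axis at z = 48 mm here. A push of over about 35 N (over 70 N of contact in all, jaws' grip included) damages it.
- sleeve_rim (a point): Centre of the sleeve's mouth at its rim, 138 mm up. Home, the flange's underside lies on the rim, a hard stop. Over the last 6 mm before it sprung jaws grip the taper: seating then takes 6 to 14 N of push, and friction holds the arbor until it is raised more than 6 mm again.
- drive_plate (a point): Centre of the top of the drive plate in the bore, z = 68 to 76 mm. Its 10 mm wide slot for the tang lies along the sleeve's y, turned about z by up to 0.7 rad either way, an angle that is not measured (this point does not show it). The tang (its x) drops in only within about 0.1 rad of it; else the arbor rests on the plate, 28 mm above home.
- slot_floor (a point): Middle of the flat floor of the drift slot, on the sleeve's axis, z = 40 mm. The slot runs right through along the sleeve's x: 22 mm wide, open from z = 40 to 68 mm, within 27 mm of the axis. Either end will do; the -x end faces the drift. The seated tang's end stands 8 mm above this floor.
- drift: Loose wedge (drift), 215 mm long, 0.2 kg, lying on the table. Origin: underside, below the middle of the handle; x to the thin tip, z up. Black handle x -30 to 30, 24 mm wide, 30 mm high. Steel blade 12 mm thick, tip at x = 185 mm, flat underside level with the handle's; top 5 mm high at the tip, rising 0.13 mm per mm to 21 mm high 125 mm from the tip.
- drift_grip (a point): The place to grip the drift: middle of the handle, 15 mm above its underside.
- drift_tip (a point): The drift's tip, on its underside. Sliding on the slot floor, the blade meets the seated tang with the tip about 15 to 25 mm beyond the sleeve's axis and has raised the arbor 8 mm at about 85 mm; driving takes about 5 to 12 N. More than 45 N between drift and arbor is ramming.
- air_drill: Bystander: green air drill upright on a pale base plate, about 155 mm high. Leave alone.
- spanner: Bystander: steel spanner 170 mm long, lying flat. Leave alone.
- socket_tray: Bystander: low green tray 90 x 140 x 30 mm with four sockets. Leave alone.
Not all that is in view belongs to the job. Leave any blue or brown look-alike of the drift alone.

How it is judged (in metres and radians):
On the way, in this order (a step that is already met when the one before it is completed fails the run):
1. the arbor is fully home in the sleeve (flange within 1.5 mm of flush) and released (z of arbor in the frame of sleeve below 0.0495 m and horizontal distance between arbor and sleeve below 0.004 m and angle between arbor's own z axis and vertical below 0.06 rad and contact force between the fingers and arbor below 0.2 N), for 0.3 s.
2. the drift, driven under the tang, has raised the arbor out of the taper's grip (more than 6 mm) with the fingers off the arbor (z of arbor in the frame of sleeve above 0.054 m and contact force between drift and arbor above 0.3 N and contact force between the fingers and arbor below 0.2 N), for 0.2 s.
At the end, for the whole second after the job is handed in: The arbor stands in the sleeve, within 8 mm of its axis and 0.12 rad of upright, its flange 6 to 14 mm off the rim, resting on the drift, whose tip is through the slot at least 50 mm beyond the sleeve's axis; both are at rest and released (z of arbor in the frame of sleeve between 0.054 and 0.062 m and horizontal distance between arbor and sleeve below 0.008 m and angle between arbor's own z axis and vertical below 0.12 rad and (x of drift_tip in the frame of sleeve above 0.05 m or x of drift_tip in the frame of sleeve below -0.05 m) and contact force between drift and arbor above 0.3 N and linear speed of each of arbor, drift below 0.02 m/s); the robot touches nothing.
It fails at once if the arbor and sleeve are forced (more than 70 N of contact between them) (contact force between arbor and sleeve above 70 N).
It fails at once if the drift is rammed against the arbor (more than 45 N) (contact force between drift and arbor above 45 N).
It fails at once if a bystander is disturbed (moved more than 20 mm) (distance of any of air_drill, spanner, socket_tray from where it was at the start of the episode above 0.02 m).
It also fails if it takes over 72 s, if anything falls off the work surface, if the arm or the gripper's body presses on something with over 40 N, if the wrist force passes 120 N, or if a joint passes its speed limit or range.

### The arm

A 7-joint arm with a two-finger parallel gripper is mounted at the origin on the work surface. World frame = base frame: x ahead of the robot, y to its left, z up, the work surface at z = 0. Lengths are in m, angles in degrees, forces in N, time in s.
With the tool pointing down it reaches from about 0.425 to 1.025 m from the base axis. Payload 9.4 kg.
Tool frame: the origin (TCP) lies between the finger pads; the fingertips stand 11 mm ahead of it and the grasp point (between the pads) lies 8 mm behind it; z points along the fingers, y is the line along which they close (so a half turn about z gives the same grasp; the last joint's range is limited). The gripper opens to 85 mm and grips with 20 to 120 N. Pads are 22 mm wide; open, the fingers measure 114 mm over their backs; the gripper's body (76 mm by 85 mm) begins 54 mm behind the grasp point. The pads swing forward as they close: fully open they stand 13 mm farther back than shut.
Start: joints at [69.574, 34.337, -0.143, 91.639, 0.103, 54.024, -4.572], TCP at [0.2, -0.697, 0.242] pointing down, gripper open.
Joint ranges: [-147.43, 147.43], [-19.82, 112.94], [-74.19, 73.91], [6.32, 146.72], [-59.91, 239.91], [6.04, 106.73], [-150.56, 150.56]. Speed limits (degrees/s): [127.2, 127.2, 172.46, 172.46, 180, 180, 180].

### API

Orientations are given as [roll, pitch, yaw] about the fixed x, y, z axes, in that order (R = Rz(yaw) Ry(pitch) Rx(roll)).
In Python, from bench import arm gives the robot as it stands.
- The arm moves only by the shell command python3 -m pendant 'ROWS' [FORCE]. ROWS is a JSON object of lists of equal length, an entry for each row: "rotation": the turn, a rotation vector about the world's x, y, z in rad, a list of three; "dp": the shift along the world's x, y, z in m, a list of three; "fingers": the finger opening in m, from 0 to 0.0854. A call has exactly 8 rows; each row shifts and turns the commanded pose from where the row before left it; what a row does not reach is not made up. A row lasts 1/10 s, in which the tool goes at most 50 mm and 8.59 degrees, less where a joint would pass 70% of its speed; a pose out of reach is approached as far as the arm can. A call with a gripper value outside its range is refused whole. The fingers move at their own pace and stop on an object; FORCE is the grip in N (left out, the last holds). Time passes only in rows, so rows that do not move let the fingers close, or fill a call up. It gives the time, the measured TCP pose, the force, the opening and the grip force at its end, in the units of the state.
- arm.get_obs(): the state, without advancing time (a new reading comes with each control period).
- arm.capture(name): name is "scene" or "top"; returns a dict with "pixels" (480x640x3 uint8, red, green, blue), "z_map" (480x640 float32, m along the optical axis (not along the pixel's ray), 0 where there is no reading), "vfov" (degrees; the focal length in pixels is half the picture's height over the tangent of half this angle, whatever the lens; pixels are square), "cx", "cy" (the principal point, pixels), "R" (3x3) and "t" (3): a world point X has camera coordinates R X + t. Camera axes: x right, y down, z forward; pixel columns grow to the right and rows downward; lengths in m; the calibration is good to about 2 mm. A picture is of the moment at which its call begins.
- arm.hand_in(): hands the job in; it is judged then, once.
The state is a dict: "time_s": time; "joint_positions": joint angles; "qd": joint speeds; "tau": joint torques, N m; "ee_pos": TCP position; "eef_rot": TCP orientation; "contact_force": force on the tool from outside, world axes, zero at the start; "torque": the same for the moment, N m; "finger_gap": finger opening in m; "finger_force": force on a finger pad.
Only numpy, scipy, OpenCV 4.12 (cv2) and the standard library are available. Lean on these libraries where they do the work, as an engineer would, in place of code of your own. Each camera call takes 0.05 s, during which the arm holds its last target. There are 200 camera calls.

## Working session

There is one attempt and no reset: what is moved stays moved. The work goes in short steps, Python scripts to look and compute and a shell command to move; the robot and the scene stay as the last step left them, time stands still between calls to the robot, and variables do not carry over. Pictures are saved under pics/ and viewed, at most 10 in all, crops included, and the job is handed in when it is done.

```bash
mkdir -p pics; cat > h.py <<'E'
import numpy as np, cv2
from bench import arm
def cap(n):
    c=arm.capture(n); c['f']=240/np.tan(np.radians(c['vfov'])/2); c['R']=np.array(c['R']); c['t']=np.array(c['t']); return c
def cloud(c):
    z=c['z_map']; v,u=np.mgrid[0:480,0:640]
    P=np.stack([(u-c['cx'])/c['f']*z,(v-c['cy'])/c['f']*z,z],-1)
    W=(P-c['t'])@c['R']; W[z<=0]=np.nan; return W
E
python3 - <<'E'
from h import *
for n in("scene","top"):
    c=cap(n); cv2.imwrite(f"pics/{n}0.png",c['pixels'][:,:,::-1]); np.savez(n+"0.npz",W=cloud(c),px=c['pixels']); print(n,c['vfov'],c['cx'],c['cy'],-c['R'].T@c['t'],c['R'][2])
o=arm.get_obs();print(o)
E
```

```text
scene 52.04989281446944 316.25021913673265 239.22386604329066 [0.84083949 0.34721287 1.01135707] [-0.32996577 -0.4162442  -0.84726817]
top 47.07147536986175 323.8161978982495 235.68381285925935 [ 0.26969273 -0.09283453  1.32955494] [ 0.19642085  0.00654023 -0.98049787]
{'time_s': 0.1, 'joint_positions': array([69.5755591 , 34.38002377, -0.14576705, 91.67493047,  0.10358618,
       54.02230731, -4.57261169]), 'qd': array([-0.01410458, -0.1663898 ,  0.07112659, -0.0719731 ,  0.05290611,
       -0.04949604, -0.03892244]), 'tau': array([ 5.57979016e-03, -7.77988815e+01,  1.57042164e+00, -2.58624512e+01,
        1.26783314e-02,  5.51706340e-03,  1.80532078e-05]), 'ee_pos': array([ 0.20008372, -0.69644501,  0.24151097]), 'eef_rot': array([-1.79923228e+02,  7.57769445e-03,  1.60331031e+01]), 'contact_force': array([-1.30979283,  1.3919723 ,  0.1397267 ]), 'torque': array([-0.02177453, -0.0429334 ,  0.01508046]), 'finger_force': 0.0, 'finger_gap': 0.08583849487841663}
```

View pics/scene0.png

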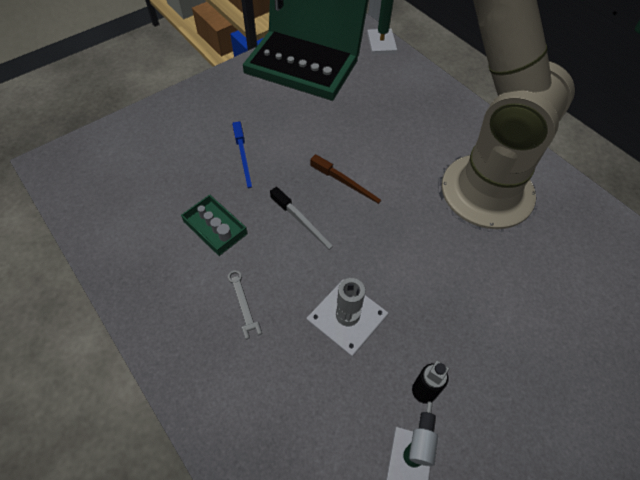

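View pics/top0.png

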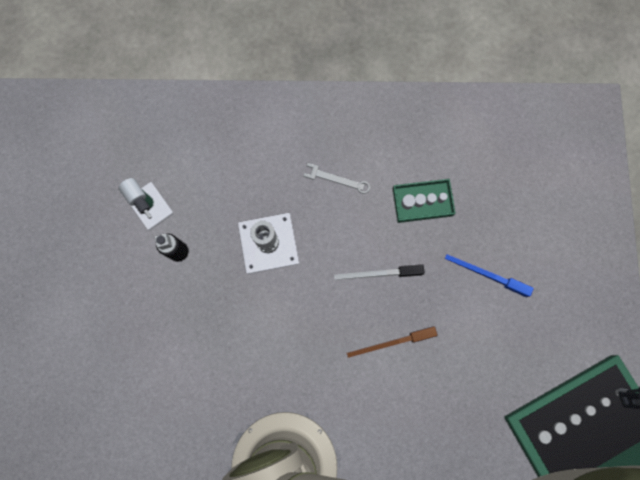

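The scene picture shows the sleeve at about (348,300), the arbor in its stand at (432,380) with the air drill just behind it, and the drift's black handle at (280,197) with its tip at (330,246). In the top picture they are at (265,235), (170,243), (411,270) and (336,276).

```bash
cat > m.py <<'E'
from h import *
for n in("top","scene"):
    d=np.load(n+"0.npz");W=d['W'];px=d['px'].astype(int);g=px.max(-1);z=W[...,2]
    def pr(l,m): 
        P=W[m]; print(n,l,len(P),P[:,:].mean(0).round(4) if len(P) else '',P.min(0).round(3),P.max(0).round(3))
    seeds=dict(top=dict(sl=(267,242),ar=(170,243),dr=(380,273)),scene=dict(sl=(348,315),ar=(430,378),dr=(300,218)))[n]
    for k,(u,v) in seeds.items():
        print(k,W[v,u].round(3))
    # plate (pale, z~0.012)
    u,v=seeds['sl'];box=np.zeros_like(g,bool);box[v-60:v+60,u-60:u+60]=1
    m=box&(abs(z-.012)<.006)&(g>140); 
    m=cv2.morphologyEx(m.astype(np.uint8),cv2.MORPH_OPEN,np.ones((2,2)))>0
    pr('plate',m)
    r=cv2.minAreaRect((W[m][:,:2]*1000).astype(np.float32)); print('  rect mm',r)
    m=box&(z>.128)&(z<.15); pr('rim',m); print('  circ',cv2.minEnclosingCircle((W[m][:,:2]*1000).astype(np.float32)))
    u,v=seeds['ar'];box[:]=0;box[v-40:v+40,u-25:u+25]=1
    for lo,hi in((.085,.103),(.103,.115),(.12,.142),(.142,.16)):
        m=box&(z>lo)&(z<hi); pr((lo,hi),m)
    u,v=seeds['dr'];box[:]=0;box[max(0,v-40):v+40,u-60:u+60]=1
    m=box&(z>.004)&(z<.04)&((g<50)|(g>130)); pr('drift',m)
    m2=box&(z>.02)&(z<.04)&(g<50); pr('handle',m2)
    print('  rects',cv2.minAreaRect((W[m][:,:2]*1000).astype(np.float32)),cv2.minAreaRect((W[m2][:,:2]*1000).astype(np.float32)))
    s=seeds['sl'];a=seeds['ar']
    cr=[cv2.resize(d['px'][q[1]+oy-w:q[1]+oy+w,q[0]-w:q[0]+w,::-1],(390,390),interpolation=cv2.INTER_CUBIC) for q,oy,w in((s,-15,28),(a,0,28))]
    cv2.imwrite(f"pics/crop_{n}.png",np.hstack(cr))
a=cv2.imread("pics/crop_top.png");b=cv2.imread("pics/crop_scene.png")
cv2.imwrite("pics/crops.png",cv2.resize(np.vstack([b,a]),(600,600)))
E
python3 m.py
```

```text
sl [0.493 0.04  0.135]
ar [0.492 0.259 0.118]
dr [ 0.443 -0.22   0.016]
top plate 2017 [nan nan nan] [nan nan nan] [nan nan nan]
  rect mm ((514.0810546875, 50.71846008300781), (129.7899169921875, 128.99102783203125), 11.634740829467773)
top rim 331 [0.5148 0.0524 0.1372] [0.489 0.026 0.128] [0.54  0.08  0.145]
  circ ((515.40283203125, 53.30790328979492), 27.59025001525879)
top (0.085, 0.103) 138 [0.4864 0.2619 0.097 ] [0.468 0.246 0.085] [0.518 0.297 0.103]
top (0.103, 0.115) 120 [0.488  0.2642 0.1077] [0.469 0.248 0.103] [0.517 0.29  0.114]
top (0.12, 0.142) 115 [0.5176 0.2839 0.1342] [0.479 0.257 0.12 ] [0.578 0.315 0.142]
top (0.142, 0.16) 140 [0.5015 0.2755 0.1481] [0.48  0.258 0.142] [0.577 0.314 0.157]
top drift 1055 [ 0.4471 -0.2116  0.0098] [ 0.349 -0.366  0.004] [ 0.545 -0.075  0.036]
top handle 67 [ 0.442  -0.2853  0.0285] [ 0.437 -0.318  0.02 ] [ 0.456 -0.264  0.036]
  rects ((446.9460754394531, -221.39794921875), (192.39695739746094, 291.31671142578125), 0.708868682384491) ((440.76324462890625, -289.1441650390625), (55.4676399230957, 18.213714599609375), 75.256225585937
[... 429 characters left out ...]
754 0.0972] [0.469 0.247 0.085] [0.52  0.298 0.103]
scene (0.103, 0.115) 188 [0.5021 0.2748 0.1078] [0.476 0.253 0.103] [0.516 0.297 0.115]
scene (0.12, 0.142) 142 [0.5278 0.2899 0.1353] [0.479 0.26  0.121] [0.577 0.326 0.142]
scene (0.142, 0.16) 257 [0.5139 0.2839 0.1478] [0.48  0.258 0.142] [0.576 0.325 0.156]
scene drift 416 [ 0.4452 -0.2818  0.0207] [ 0.272 -0.406  0.004] [ 0.595 -0.197  0.035]
scene handle 235 [ 0.4663 -0.2874  0.028 ] [ 0.437 -0.323  0.02 ] [ 0.593 -0.259  0.035]
  rects ((417.7285461425781, -309.20050048828125), (166.6746063232422, 328.3787536621094), 79.13679504394531) ((516.16650390625, -287.08941650390625), (157.4536895751953, 60.66738510131836), 4.253811359405518)
```

View pics/crops.png

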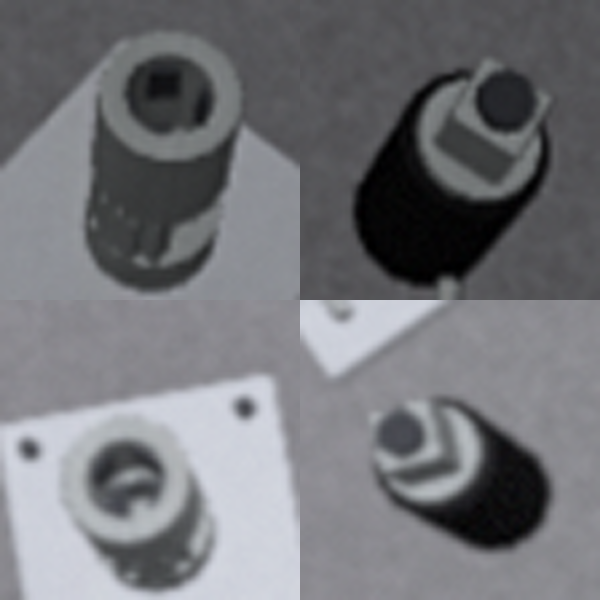

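The crops show an open bore, with the drive plate faintly visible, and the square head turned on the flange. I still need the arbor's yaw, the drill's extent, the drift's axis and, if it shows, the drive slot.

```bash
cat > m2.py <<'E'
from h import *
mm=lambda P:(P[:,:2]*1000).astype(np.float32)
for n in("top","scene"):
    d=np.load(n+"0.npz");W=d['W'];g=d['px'].astype(int).max(-1);x,y,z=W[...,0],W[...,1],W[...,2]
    near=np.hypot(x-.494,y-.273)<.032
    m=near&(z>.139)&(z<.16); print(n,'head',m.sum(),cv2.minAreaRect(mm(W[m])),W[m].mean(0).round(4))
    m2=near&(z>.149);print('  button',m2.sum(),cv2.minEnclosingCircle(mm(W[m2])) if m2.sum() else '')
    m3=near&(z>.102)&(z<.113);print('  flange',cv2.minEnclosingCircle(mm(W[m3])))
    m=(x>.52)&(x<.72)&(y>.2)&(y<.45)&(z>.02)&(np.hypot(x-.494,y-.273)>.035)
    for lo,hi in((.02,.06),(.06,.1),(.1,.13),(.13,.17)):
        q=m&(z>lo)&(z<hi); print('  drill',lo,q.sum(),W[q].min(0).round(3) if q.any() else '',W[q].max(0).round(3) if q.any() else '')
    dm=(x>.40)&(x<.50)&(y>-.34)&(y<-.06)&(z>.003)&(z<.04)
    h=dm&(z>.02)&(g<70); b=dm&(g>100)&(z>.003)
    print('  handle',cv2.minAreaRect(mm(W[h])),'blade',cv2.minAreaRect(mm(W[b])),b.sum())
    if b.sum()>10:
        l=cv2.fitLine(mm(W[b]),cv2.DIST_HUBER,0,.01,.01).ravel(); print('  line',l,np.degrees(np.arctan2(l[1],l[0])))
        p=(mm(W[b])-l[2:])@l[:2]; print('  ends',l[2:]+p.min()*l[:2],l[2:]+p.max()*l[:2])
    s=(x>.49)&(x<.545)&(y>.025)&(y<.08)
    bo=(np.hypot(x-.516,y-.053)<.0165)&(z<.125)
    for p,c in sorted(zip(W[bo].round(3).tolist(),g[bo].tolist()),key=lambda t:-t[0][2]): 
        if p[2]<.09: print('   ',p,c)
E
python3 m2.py
```

```text
top head 143 ((494.0581359863281, 272.0587158203125), (26.057838439941406, 26.952598571777344), 17.24077033996582) [0.4929 0.2708 0.1475]
  button 56 ((492.3466491699219, 272.2148132324219), 11.288101196289062)
  flange ((492.51458740234375, 270.25311279296875), 25.350492477416992)
  drill 0.02 55 [0.548 0.3   0.02 ] [0.654 0.376 0.059]
  drill 0.06 48 [0.596 0.329 0.061] [0.621 0.337 0.1  ]
  drill 0.1 10 [0.565 0.31  0.104] [0.615 0.347 0.13 ]
  drill 0.13 640 [0.544 0.301 0.13 ] [0.636 0.378 0.161]
  handle ((449.0030517578125, -292.44879150390625), (21.72238540649414, 57.28023910522461), 5.077060699462891) blade ((450.04608154296875, -200.341064453125), (99.94385528564453, 279.3481140136719), 0.03389148786664009) 924
  line [ 5.1168218e-02 -9.9869007e-01  4.4304474e+02 -1.8798132e+02] -87.06699
  ends [436.49973 -60.23719] [ 450.9468  -342.21246]
    [0.523, 0.067, 0.087] 79
    [0.516, 0.069, 0.087] 106
    [0.531, 0.058, 0.085] 98
    [0.526, 0.065, 0.084] 86
    [0.529, 0.063, 0.083] 88
    [0.532, 0.057, 0.081] 110
    [0.527, 0.052, 0.081] 119
    [0.525, 0.052, 0.081] 81
  
[... 2861 characters left out ...]
088] 59
    [0.5, 0.05, 0.088] 64
    [0.512, 0.038, 0.087] 51
    [0.509, 0.039, 0.085] 54
    [0.501, 0.048, 0.085] 70
    [0.507, 0.039, 0.083] 55
    [0.5, 0.05, 0.083] 91
    [0.503, 0.045, 0.082] 65
    [0.501, 0.046, 0.082] 75
    [0.5, 0.048, 0.08] 98
    [0.507, 0.04, 0.079] 49
    [0.505, 0.041, 0.078] 49
    [0.507, 0.041, 0.076] 62
    [0.504, 0.043, 0.076] 68
    [0.504, 0.046, 0.076] 122
    [0.505, 0.042, 0.075] 59
    [0.508, 0.039, 0.074] 75
    [0.505, 0.044, 0.073] 112
    [0.518, 0.067, 0.041] 99
    [0.514, 0.066, 0.039] 105
    [0.513, 0.068, 0.039] 121
    [0.516, 0.068, 0.039] 122
    [0.517, 0.069, 0.038] 121
    [0.51, 0.068, 0.037] 122
    [0.518, 0.068, 0.036] 112
```

```bash
python3 -m pendant '{"dp":[[0.028,0.037,0],[0.028,0.037,0],[0.028,0.037,0],[0.028,0.037,0],[0.028,0.037,0],[0.028,0.037,0],[0.028,0.037,0],[0.028,0.037,0]],"rotation":[[0,0,0.003],[0,0,0.003],[0,0,0.003],[0,0,0.003],[0,0,0.003],[0,0,0],[0,0,0],[0,0,0]],"fingers":[0.085,0.085,0.085,0.085,0.085,0.085,0.085,0.085]}' 40
python3 -m pendant '{"dp":[[0.009,0.046,0],[0.009,0.046,0],[0.009,0.046,0],[0.009,0.046,0],[0.009,0.046,0],[0.009,0.046,0],[0.009,0.046,0],[0.009,0.046,0]],"rotation":[[0,0,0],[0,0,0],[0,0,0],[0,0,0],[0,0,0],[0,0,0],[0,0,0],[0,0,0]],"fingers":[0.085,0.085,0.085,0.085,0.085,0.085,0.085,0.085]}'
python3 -m pendant '{"dp":[[0,0.038,0],[0,0.038,0],[0,0.038,0],[0,0.038,0],[0,0.038,0],[0,0.038,0],[0,0.038,0],[0,0.038,0]],"rotation":[[0,0,0],[0,0,0],[0,0,0],[0,0,0],[0,0,0],[0,0,0],[0,0,0],[0,0,0]],"fingers":[0.085,0.085,0.085,0.085,0.085,0.085,0.085,0.085]}'; python3 -c "
from h import *
print(arm.get_obs()['joint_positions'])"
```

```text
time_s: 0.9
ee_pos: [0.425, -0.3991, 0.2421]
eef_rot: [-180.0, 0.0, 16.9]
contact_force: [0.6, -0.3, -0.1]
finger_gap: 0.0853
finger_force: 0.0
time_s: 1.7
ee_pos: [0.4961, -0.031, 0.2422]
eef_rot: [180.0, 0.0, 16.9]
contact_force: [1.9, -0.5, 0.2]
finger_gap: 0.085
finger_force: 0.0
time_s: 2.5
ee_pos: [0.4959, 0.2726, 0.2421]
eef_rot: [180.0, 0.0, 16.9]
contact_force: [0.4, -0.4, 0.1]
finger_gap: 0.0848
finger_force: 0.0
[ -28.98349075   23.63411023   -7.6836561   112.44922845    4.41200151
   44.22107652 -112.30393383]
```

```bash
python3 -m pendant '{"dp":[[-0.0015,0,-0.02],[0,0,-0.02],[0,0,-0.02],[0,0,-0.02],[0,0,-0.018],[0,0,-0.012],[0,0,-0.008],[0,0,0]],"rotation":[[0,0,0],[0,0,0],[0,0,0],[0,0,0],[0,0,0],[0,0,0],[0,0,0],[0,0,0]],"fingers":[0.085,0.085,0.085,0.085,0.085,0.085,0.085,0.085]}' 40
python3 -m pendant '{"dp":[[0,0,0],[0,0,0],[0,0,0],[0,0,0],[0,0,0],[0,0,0],[0,0,0],[0,0,0]],"rotation":[[0,0,0],[0,0,0],[0,0,0],[0,0,0],[0,0,0],[0,0,0],[0,0,0],[0,0,0]],"fingers":[0.045,0.03,0.02,0.01,0.01,0.01,0.01,0.01]}' 40
```

```text
time_s: 3.3
ee_pos: [0.4944, 0.271, 0.1234]
eef_rot: [180.0, 0.1, 16.9]
contact_force: [0.3, -0.5, 0.9]
finger_gap: 0.0849
finger_force: 0.0
time_s: 4.1
ee_pos: [0.495, 0.2714, 0.1249]
eef_rot: [-180.0, -0.1, 16.9]
contact_force: [-1.2, 0.1, 6.6]
finger_gap: 0.0254
finger_force: 39.5
```

```bash
python3 -m pendant '{"dp":[[0,0,0.005],[0,0,0.015],[0,0,0.025],[0,0,0.03],[0,0,0.03],[0,0,0.03],[0,0,0.025],[0,0,0.01]],"rotation":[[0,0,0],[0,0,0],[0,0,0],[0,0,0],[0,0,0],[0,0,0],[0,0,0],[0,0,0]],"fingers":[0.01,0.01,0.01,0.01,0.01,0.01,0.01,0.01]}' 60
python3 -m pendant '{"dp":[[0,-0.03,0],[0,-0.03,0],[0,-0.03,0],[0,-0.02,0],[0,-0.01,0],[0,0,0],[0,0,0],[0,0,0]],"rotation":[[0,0,0],[0,0,0],[0,0,0],[0,0,0],[0,0,0],[0,0,0],[0,0,0],[0,0,0]],"fingers":[0.01,0.01,0.01,0.01,0.01,0.01,0.01,0.01]}'
cat > l.py <<'E'
from h import *
o=arm.get_obs(); p=o['ee_pos'];print(p,o['eef_rot'],o['contact_force'])
org=p+[0,0,.008-.122]
out=[]
for n in("scene","top"):
    c=cap(n);q=c['R']@(org+[0,0,.02])+c['t'];u,v=int(c['f']*q[0]/q[2]+c['cx']),int(c['f']*q[1]/q[2]+c['cy'])
    np.savez(n+"1.npz",W=cloud(c),px=c['pixels']);print(n,u,v)
    out.append(cv2.resize(c['pixels'][v-40:v+40,u-40:u+40,::-1],(400,400),interpolation=cv2.INTER_CUBIC))
# rectified bore at z=.076 from earlier top+scene
for n,cc in (("top",None),):
    c=cap(n);X,Y=np.meshgrid(np.linspace(.49,.542,400),np.linspace(.08,.027,400))
    Q=np.stack([X,Y,0*X+.076],-1)@c['R'].T+c['t']
    mu=(c['f']*Q[...,0]/Q[...,2]+c['cx']).astype(np.float32);mv=(c['f']*Q[...,1]/Q[...,2]+c['cy']).astype(np.float32)
    im=cv2.remap(np.load("top0.npz")['px'],mu,mv,cv2.INTER_CUBIC);out[1]=cv2.normalize(im,None,0,255,cv2.NORM_MINMAX)
cv2.imwrite("pics/lift.png",np.hstack(out))
E
python3 l.py
```

```text
time_s: 4.9
ee_pos: [0.4951, 0.2714, 0.2966]
eef_rot: [-180.0, -0.2, 16.9]
contact_force: [-0.3, -0.2, -2.6]
finger_gap: 0.0249
finger_force: 59.3
time_s: 5.7
ee_pos: [0.4947, 0.1526, 0.2941]
eef_rot: [-180.0, 0.0, 17.0]
contact_force: [-0.7, 0.4, -2.3]
finger_gap: 0.0253
finger_force: 59.5
[0.49466469 0.15256803 0.2940951 ] [-1.79968127e+02  5.43002471e-03  1.69846887e+01] [-0.73534331  0.35511198 -2.272252  ]
scene 398 307
top 210 235
```

View pics/lift.png

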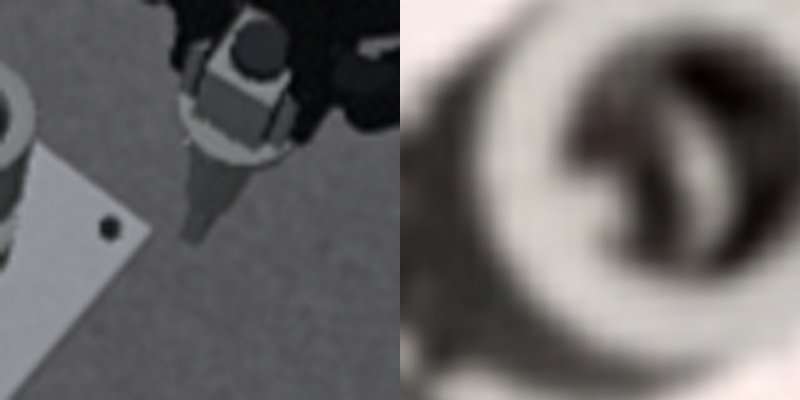

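The lifted arbor's tang end at about (195,240) in the left crop looks narrow, so the tang's x lies along the tool yaw of about 17°. The right crop shows the drive slot running roughly along world x. I'll check the tang width numerically.

```bash
python3 - <<'E'
from h import *
d=np.load("scene1.npz");W=d['W'];
p=np.array([.4947,.1526]);a=np.radians(120)  # image-lateral direction approx
e=np.array([np.cos(a),np.sin(a)])
o=.294+.008-.122
for i in range(-1,13):
    lo=o+i*.006; m=(abs(W[...,2]-lo)<.003)&(np.hypot(W[...,0]-p[0],W[...,1]-p[1])<.03)
    s=(W[m][:,:2]-p)@e*1000
    t=W[m][:,:2].mean(0) if m.any() else 0
    print(round((lo-o)*1000),m.sum(),s.min().round(1) if m.any() else '',s.max().round(1) if m.any() else '',t)
E
```

```text
-6 0   0
0 4 -3.9 2.3 [0.50181927 0.15578798]
6 7 -4.5 5.5 [0.49927523 0.15602758]
12 8 -4.0 4.3 [0.50054739 0.15609986]
18 9 -4.6 3.7 [0.50122102 0.15567636]
24 6 -3.6 2.5 [0.50230008 0.15606821]
30 7 -7.5 8.9 [0.50045618 0.1566969 ]
36 14 -8.1 8.2 [0.50105935 0.15729292]
42 9 -6.5 9.2 [0.50224099 0.15668884]
48 15 -7.6 8.5 [0.50221033 0.15756606]
54 19 -8.7 9.5 [0.50248842 0.15746167]
60 13 -10.4 10.5 [0.50249501 0.15581092]
66 16 -7.7 9.8 [0.50292461 0.15907891]
72 6 -8.2 1.3 [0.50594381 0.15504026]
```

The tang is about 9 mm wide as seen, so its x is along yaw 17° as assumed. Next I carry it over the sleeve, turn to yaw −10° and lower to just above the drive plate.

```bash
python3 -m pendant '{"dp":[[0.005,-0.02,0],[0.005,-0.025,0],[0.005,-0.025,0],[0.004,-0.02,0],[0.0025,-0.0095,0],[0,0,0],[0,0,0],[0,0,0]],"rotation":[[0,0,-0.118],[0,0,-0.118],[0,0,-0.118],[0,0,-0.118],[0,0,0],[0,0,0],[0,0,0],[0,0,0]],"fingers":[0.01,0.01,0.01,0.01,0.01,0.01,0.01,0.01]}'
python3 - <<'E'
from h import *
c=cap("scene");W=cloud(c);o=arm.get_obs();p=o['ee_pos'];print(p,o['eef_rot'],o['contact_force'])
z=p[2]+.008-.122
a=np.radians(120);e=np.array([np.cos(a),np.sin(a)]);f=np.array([np.cos(a-np.pi/2),np.sin(a-np.pi/2)])
for lo in(z+.040,z+.054,z+.066):
    m=(abs(W[...,2]-lo)<.006)&(np.hypot(W[...,0]-p[0],W[...,1]-p[1])<.03);s=(W[m][:,:2]-p[:2])@e*1000;g=(W[m][:,:2]-p[:2])@f*1000;print(m.sum(),s.min(),s.max(),g.max())
E
```

```text
time_s: 6.65
ee_pos: [0.5161, 0.053, 0.2942]
eef_rot: [-180.0, 0.0, -10.0]
contact_force: [0.1, -0.1, -2.9]
finger_gap: 0.0252
finger_force: 59.5
[0.51608286 0.05287879 0.29424587] [-1.79976440e+02  1.25013155e-02 -9.98748577e+00] [-0.14438068  0.07342112 -1.8286756 ]
28 -8.2164746780907 10.643298836008267 10.943262499486575
31 -8.22988016192099 11.609486409164756 11.606931334435952
31 -8.646676859151695 12.405369569377198 13.261866432288826
```

```bash
python3 -m pendant '{"dp":[[0,0,-0.014],[0,0,-0.014],[0,0,-0.014],[0,0,-0.014],[0,0,-0.012],[0,0,-0.012],[0,0,-0.012],[0,0,-0.006]],"rotation":[[0,0,0],[0,0,0],[0,0,0],[0,0,0],[0,0,0],[0,0,0],[0,0,0],[0,0,0]],"fingers":[0.01,0.01,0.01,0.01,0.01,0.01,0.01,0.01]}'
python3 -m pendant '{"dp":[[0,0,-0.002],[0,0,-0.002],[0,0,-0.001],[0,0,-0.001],[0,0,-0.001],[0,0,-0.001],[0,0,0],[0,0,0]],"rotation":[[0,0,0],[0,0,0],[0,0,0],[0,0,0],[0,0,0],[0,0,0],[0,0,0],[0,0,0]],"fingers":[0.01,0.01,0.01,0.01,0.01,0.01,0.01,0.01]}'
```

```text
time_s: 7.5
ee_pos: [0.5159, 0.0518, 0.1951]
eef_rot: [180.0, 0.1, -10.1]
contact_force: [-0.1, 0.1, -3.3]
finger_gap: 0.0248
finger_force: 59.6
time_s: 8.3
ee_pos: [0.5163, 0.0517, 0.1883]
eef_rot: [-180.0, -0.0, -10.1]
contact_force: [-0.5, -0.4, -3.7]
finger_gap: 0.025
finger_force: 59.5
```

```bash
python3 -m pendant '{"dp":[[0,0,-0.0005],[0,0,-0.0005],[0,0,-0.0005],[0,0,-0.0005],[0,0,-0.0005],[0,0,-0.0005],[0,0,0],[0,0,0]],"rotation":[[0,0,0],[0,0,0],[0,0,0],[0,0,0],[0,0,0],[0,0,0],[0,0,0],[0,0,0]],"fingers":[0.01,0.01,0.01,0.01,0.01,0.01,0.01,0.01]}'
```

```text
time_s: 9.1
ee_pos: [0.5162, 0.0517, 0.1853]
eef_rot: [-180.0, 0.0, -10.2]
contact_force: [0.3, 0.5, -2.9]
finger_gap: 0.0255
finger_force: 59.4
```

```bash
python3 -m pendant '{"dp":[[0,0,-0.0005],[0,0,-0.0005],[0,0,-0.0005],[0,0,-0.0005],[0,0,-0.0005],[0,0,-0.0005],[0,0,0],[0,0,0]],"rotation":[[0,0,0],[0,0,0],[0,0,0],[0,0,0],[0,0,0],[0,0,0],[0,0,0],[0,0,0]],"fingers":[0.01,0.01,0.01,0.01,0.01,0.01,0.01,0.01]}'
```

```text
time_s: 9.9
ee_pos: [0.5162, 0.0517, 0.1822]
eef_rot: [180.0, 0.0, -10.2]
contact_force: [0.5, 1.0, -2.4]
finger_gap: 0.025
finger_force: 59.4
```

```bash
python3 -m pendant '{"dp":[[0,0.0005,-0.001],[0,0.0005,-0.001],[0,0,-0.0015],[0,0,-0.0015],[0,0,-0.0015],[0,0,-0.0015],[0,0,0],[0,0,0]],"rotation":[[0,0,0],[0,0,0],[0,0,0],[0,0,0],[0,0,0],[0,0,0],[0,0,0],[0,0,0]],"fingers":[0.01,0.01,0.01,0.01,0.01,0.01,0.01,0.01]}'
```

```text
time_s: 10.7
ee_pos: [0.5161, 0.0524, 0.1741]
eef_rot: [180.0, 0.0, -10.2]
contact_force: [0.3, -3.0, -3.0]
finger_gap: 0.0251
finger_force: 59.3
```

```bash
python3 -m pendant '{"dp":[[0,-0.0005,-0.001],[0,0,-0.001],[0,0,-0.001],[0,0,-0.001],[0,0,-0.001],[0,0,-0.001],[0,0,0],[0,0,0]],"rotation":[[0,0,0],[0,0,0],[0,0,0],[0,0,0],[0,0,0],[0,0,0],[0,0,0],[0,0,0]],"fingers":[0.01,0.01,0.01,0.01,0.01,0.01,0.01,0.01]}'
python3 -c "
from h import *
o=arm.get_obs();print(o['torque'])"
```

```text
time_s: 11.5
ee_pos: [0.5162, 0.0521, 0.1682]
eef_rot: [180.0, 0.0, -10.2]
contact_force: [0.3, -3.2, -2.7]
finger_gap: 0.0249
finger_force: 59.8
[-0.98134038 -0.01359337 -0.04182271]
```

```bash
python3 -m pendant '{"dp":[[0,-0.0005,-0.0005],[0,0,-0.0005],[0,0,-0.0005],[0,0,-0.0005],[0,0,-0.0005],[0,0,-0.0005],[0,0,0],[0,0,0]],"rotation":[[0,0,0],[0,0,0],[0,0,0],[0,0,0],[0,0,0],[0,0,0],[0,0,0],[0,0,0]],"fingers":[0.01,0.01,0.01,0.01,0.01,0.01,0.01,0.01]}'
```

```text
time_s: 12.3
ee_pos: [0.5163, 0.0519, 0.1654]
eef_rot: [-180.0, -0.0, -10.1]
contact_force: [-1.1, -0.7, 5.2]
finger_gap: 0.0255
finger_force: 60.6
```

```bash
python3 -m pendant '{"dp":[[0,0,-0.0005],[0,0,-0.0005],[0,0,-0.0005],[0,0,-0.0005],[0,0,-0.0005],[0,0,0],[0,0,0],[0,0,0]],"rotation":[[0,0,0.015],[0,0,-0.03],[0,0,0.015],[0,0,0.015],[0,0,-0.015],[0,0,0],[0,0,0],[0,0,0]],"fingers":[0.01,0.01,0.01,0.01,0.01,0.01,0.01,0.01]}'
```

```text
time_s: 13.1
ee_pos: [0.5163, 0.0519, 0.163]
eef_rot: [-180.0, -0.0, -10.1]
contact_force: [-1.2, -0.3, 7.2]
finger_gap: 0.0252
finger_force: 61.1
```

```bash
python3 -m pendant '{"dp":[[0,0,-0.0005],[0,0,-0.0005],[0,0,-0.0003],[0,0,-0.0002],[0,0,0],[0,0,0],[0,0,0],[0,0,0]],"rotation":[[0,0,0.015],[0,0,-0.03],[0,0,0.015],[0,0,0],[0,0,0],[0,0,0],[0,0,0],[0,0,0]],"fingers":[0.01,0.01,0.01,0.01,0.01,0.01,0.01,0.01]}'
```

```text
time_s: 13.9
ee_pos: [0.5164, 0.0519, 0.1629]
eef_rot: [-180.0, -0.1, -10.2]
contact_force: [-5.7, -1.1, 26.4]
finger_gap: 0.0253
finger_force: 63.6
```

Resistance jumped to 26 N at TCP z = 0.163, where I expected home, so this is the hard stop. I'll relieve the push, let go and check.

```bash
python3 -m pendant '{"dp":[[0,0,0.0005],[0,0,0.0004],[0,0,0],[0,0,0],[0,0,0],[0,0,0],[0,0,0],[0,0,0]],"rotation":[[0,0,0],[0,0,0],[0,0,0],[0,0,0],[0,0,0],[0,0,0],[0,0,0],[0,0,0]],"fingers":[0.01,0.01,0.03,0.05,0.07,0.085,0.085,0.085]}'
python3 -m pendant '{"dp":[[0,0,0.01],[0,0,0.02],[0,0,0.02],[0,0,0.02],[0,-0.02,0.02],[0,-0.04,0.02],[0,-0.04,0],[0,-0.04,0]],"rotation":[[0,0,0],[0,0,0],[0,0,0],[0,0,0],[0,0,0],[0,0,0],[0,0,0],[0,0,0]],"fingers":[0.085,0.085,0.085,0.085,0.085,0.085,0.085,0.085]}'
cat > s.py <<'E'
from h import *
import sys
for n in("scene","top"):
    c=cap(n);W=cloud(c);px=c['pixels'];np.savez(n+"2.npz",W=W,px=px)
    near=np.hypot(W[...,0]-.516,W[...,1]-.0525)<.024
    z=W[...,2]; 
    for lo,hi in((.136,.154),(.176,.2)):
        q=z[near&(z>lo)&(z<hi)];h,b=np.histogram(q,bins=np.arange(lo,hi,.002));print(n,dict(zip((b*1000).round().tolist(),h.tolist())))
    m=near&(z>.177);print(cv2.minAreaRect((W[m][:,:2]*1000).astype(np.float32)))
    if n=="scene": cv2.imwrite(f"pics/seat{sys.argv[1]}.png",cv2.resize(px[180:380,200:460,::-1],(780,600),interpolation=cv2.INTER_CUBIC))
E
python3 s.py 1
```

```text
time_s: 14.7
ee_pos: [0.5162, 0.0517, 0.1621]
eef_rot: [180.0, 0.0, -10.1]
contact_force: [0.6, 0.6, 0.6]
finger_gap: 0.0849
finger_force: 0.0
time_s: 15.5
ee_pos: [0.5164, -0.0896, 0.2739]
eef_rot: [-180.0, -0.1, -10.1]
contact_force: [0.4, -0.7, 0.6]
finger_gap: 0.0852
finger_force: 0.0
scene {136.0: 29, 138.0: 33, 140.0: 16, 142.0: 23, 144.0: 38, 146.0: 45, 148.0: 18, 150.0: 10}
scene {176.0: 8, 178.0: 15, 180.0: 42, 182.0: 25, 184.0: 6, 186.0: 12, 188.0: 29, 190.0: 34, 192.0: 9, 194.0: 1, 196.0: 0, 198.0: 0}
((516.3143310546875, 53.500450134277344), (26.91170883178711, 27.28583335876465), 79.49102783203125)
top {136.0: 21, 138.0: 26, 140.0: 19, 142.0: 18, 144.0: 34, 146.0: 28, 148.0: 14, 150.0: 7}
top {176.0: 8, 178.0: 15, 180.0: 16, 182.0: 26, 184.0: 15, 186.0: 8, 188.0: 19, 190.0: 29, 192.0: 7, 194.0: 4, 196.0: 1, 198.0: 0}
((515.782470703125, 52.4626350402832), (25.428770065307617, 26.29224967956543), 80.36348724365234)
```

View pics/seat1.png

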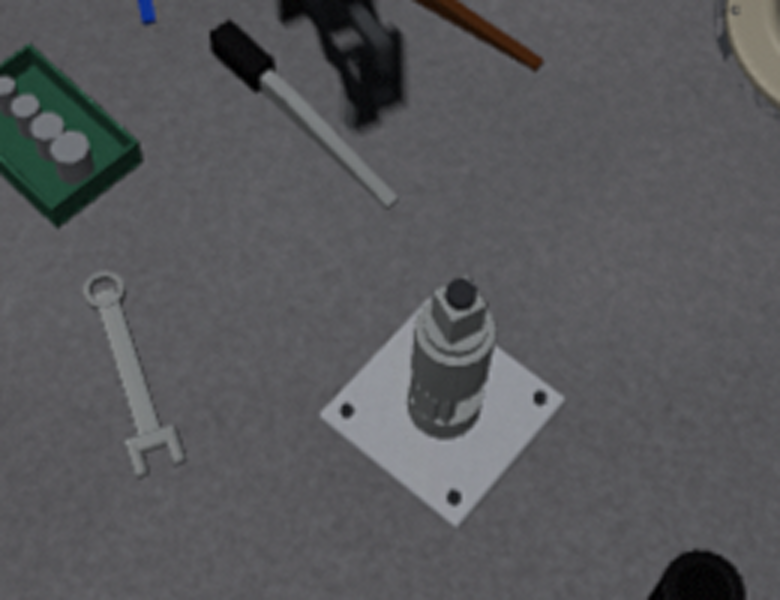

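The seat picture shows the arbor upright in the sleeve at about (455,350). The depths put its flange top at 146 mm and its button at 190 mm, so it is home and released. Drift next: handle at about (0.450, −0.292), yaw 95°.

```bash
python3 -m pendant '{"dp":[[-0.0083,-0.0253,-0.005],[-0.0083,-0.0253,-0.005],[-0.0083,-0.0253,-0.005],[-0.0083,-0.0253,-0.005],[-0.0083,-0.0253,-0.005],[-0.0083,-0.0253,-0.005],[-0.0083,-0.0253,-0.005],[-0.0083,-0.0253,-0.005]],"rotation":[[0,0,0.147],[0,0,0.147],[0,0,0.147],[0,0,0.147],[0,0,0.147],[0,0,0.147],[0,0,0.147],[0,0,0.147]],"fingers":[0.085,0.085,0.085,0.085,0.085,0.085,0.085,0.085]}'
python3 -m pendant '{"dp":[[0,0,-0.02],[0,0,-0.02],[0,0,-0.03],[0,0,-0.03],[0,0,-0.03],[0,0,-0.02],[0,0,0],[0,0,0]],"rotation":[[0,0,0.131],[0,0,0.131],[0,0,0.131],[0,0,0.131],[0,0,0.131],[0,0,0],[0,0,0],[0,0,0]],"fingers":[0.085,0.085,0.085,0.085,0.085,0.085,0.085,0.085]}'
python3 - <<'E'
from h import *
d=np.load("scene2.npz");W=d['W'];g=d['px'].astype(int).max(-1);x,y,z=W[...,0],W[...,1],W[...,2]
dm=(x>.40)&(x<.50)&(y>-.34)&(y<-.09)&(z>.003)&(z<.04);h=dm&(z>.02)&(g<70)
print(cv2.minAreaRect((W[h][:,:2]*1000).astype(np.float32)),arm.get_obs()['joint_positions'].round(0))
# plate angle and centre from all pale points of both cameras, initial
for n in("top","scene"):
    d=np.load(n+"0.npz");W=d['W'];g=d['px'].astype(int).max(-1)
    m=(g>125)&(abs(W[...,2]-.010)<.009)&(np.hypot(W[...,0]-.516,W[...,1]-.053)<.095)
    m=cv2.morphologyEx(m.astype(np.uint8),cv2.MORPH_OPEN,np.ones((3,3)))>0
    print(n,cv2.minAreaRect((W[m][:,:2]*1000).astype(np.float32)))
E
```

```text
time_s: 16.4
ee_pos: [0.4497, -0.2912, 0.2326]
eef_rot: [180.0, 0.0, 57.6]
contact_force: [0.0, -0.0, -0.5]
finger_gap: 0.0851
finger_force: 0.0
time_s: 17.2
ee_pos: [0.4501, -0.2904, 0.0827]
eef_rot: [-180.0, 0.0, 94.8]
contact_force: [-0.7, 0.2, 0.4]
finger_gap: 0.0846
finger_force: 0.0
((451.1280212402344, -291.74005126953125), (26.369237899780273, 59.932830810546875), 5.253009796142578) [ 37.  36. -15. 123.  22.  24.   9.]
top ((516.8493041992188, 54.303714752197266), (135.05543518066406, 133.205078125), 11.216621398925781)
scene ((516.2042236328125, 50.8130989074707), (131.23910522460938, 129.87469482421875), 11.387101173400879)
```

```bash
python3 -m pendant '{"dp":[[0,-0.0015,-0.015],[0,0,-0.015],[0,0,-0.014],[0,0,-0.012],[0,0,-0.008],[0,0,-0.004],[0,0,0],[0,0,0]],"rotation":[[0,0,0],[0,0,0],[0,0,0],[0,0,0],[0,0,0],[0,0,0],[0,0,0],[0,0,0]],"fingers":[0.085,0.085,0.085,0.085,0.085,0.085,0.085,0.085]}' 100
python3 -m pendant '{"dp":[[0,0,0],[0,0,0],[0,0,0],[0,0,0],[0,0,0],[0,0,0],[0,0,0],[0,0,0]],"rotation":[[0,0,0],[0,0,0],[0,0,0],[0,0,0],[0,0,0],[0,0,0],[0,0,0],[0,0,0]],"fingers":[0.045,0.03,0.02,0.01,0.005,0.005,0.005,0.005]}' 100
```

```text
time_s: 18.0
ee_pos: [0.45, -0.2923, 0.0145]
eef_rot: [180.0, 0.0, 94.8]
contact_force: [0.6, -0.2, -0.4]
finger_gap: 0.0852
finger_force: 0.0
time_s: 18.8
ee_pos: [0.4498, -0.2923, 0.0146]
eef_rot: [180.0, 0.0, 94.8]
contact_force: [-0.4, 1.3, 6.8]
finger_gap: 0.0226
finger_force: 98.4
```

```bash
python3 -m pendant '{"dp":[[0,0,0.01],[0,0,0.015],[0,0,0.02],[0.01,0,0],[0.025,0.01,0],[0.03,0.02,0],[0.03,0.02,0],[0.005,0.01,0]],"rotation":[[0,0,0],[0,0,0],[0,0,0],[0,0,0.03],[0,0,0.03],[0,0,0.03],[0,0,0.025],[0,0,0]],"fingers":[0.005,0.005,0.005,0.005,0.005,0.005,0.005,0.005]}'
python3 -m pendant '{"dp":[[0.005,0.015,0],[0.005,0.02,0],[0,0.02,0],[0,0.01,0],[0,0,0],[0,0,0],[0,0,0],[0,0,0]],"rotation":[[0,0,0],[0,0,0],[0,0,0],[0,0,0],[0,0,0],[0,0,0],[0,0,0],[0,0,0]],"fingers":[0.005,0.005,0.005,0.005,0.005,0.005,0.005,0.005]}'
cat > d.py <<'E'
from h import *
import sys
o=arm.get_obs();p=o['ee_pos'];print(p,o['eef_rot'],o['contact_force'])
yaw=np.radians(o['eef_rot'][2]);e=np.array([np.cos(yaw),np.sin(yaw)]);l=np.array([-e[1],e[0]])
for n in("scene","top"):
    c=cap(n);W=cloud(c);px=c['pixels'];g=px.astype(int).max(-1)
    r=W[...,:2]-p[:2];s=r@e*1000;t=r@l*1000;z=W[...,2]*1000
    for a in range(65,190,20):
        m=(abs(s-a)<10)&(abs(t)<12)&(z>25)&(z<90)
        if m.any(): print(n,a,m.sum(),'t',np.median(t[m]).round(1),'z',np.median(z[m]).round(1),np.percentile(z[m],90).round(1),'model top',round(min(21,5+.13*(185-a)),1))
    m=(abs(t)<12)&(z>30)&(z<90)&(s>60)&(s<210);print('tip s',s[m].max() if m.any() else '')
    if n=="scene": cv2.imwrite(f"pics/dr{sys.argv[1]}.png",cv2.resize(px[180:380,230:490,::-1],(780,600),interpolation=cv2.INTER_CUBIC))
E
python3 d.py 1
```

```text
time_s: 19.6
ee_pos: [0.5547, -0.2293, 0.0591]
eef_rot: [179.7, -0.0, 101.6]
contact_force: [0.1, 0.6, -1.3]
finger_gap: 0.0228
finger_force: 98.3
time_s: 20.4
ee_pos: [0.5596, -0.1684, 0.0591]
eef_rot: [-180.0, 0.0, 101.3]
contact_force: [-0.4, -0.9, -2.6]
finger_gap: 0.0222
finger_force: 98.3
[ 0.55957021 -0.16843797  0.05914377] [-1.79988376e+02  2.90107124e-02  1.01255371e+02] [-0.36851101 -0.92073782 -2.56672726]
scene 65 72 t -4.6 z 63.1 66.1 model top 20.6
scene 85 70 t -3.6 z 60.8 64.5 model top 18.0
scene 105 66 t -3.2 z 58.1 61.0 model top 15.4
scene 125 66 t -3.2 z 55.9 59.3 model top 12.8
scene 145 61 t -2.2 z 53.3 55.7 model top 10.2
scene 165 60 t -2.5 z 51.1 53.4 model top 7.6
scene 185 29 t -1.6 z 49.5 51.6 model top 5.0
tip s 184.72941356688034
top 65 58 t 1.9 z 64.3 67.7 model top 20.6
top 85 53 t 1.5 z 62.1 65.5 model top 18.0
top 105 53 t 1.0 z 59.4 63.3 model top 15.4
top 125 51 t 0.7 z 56.4 60.4 model top 12.8
top 145 49 t 0.3 z 53.4 57.3 model top 10.2
top 165 48 t 0.4 z 50.8 53.7 model top 7.6
top 185 21 t -0.3 z 49.6 52.5 model top 5.0
tip s 206.2490876260923
```

View pics/dr1.png

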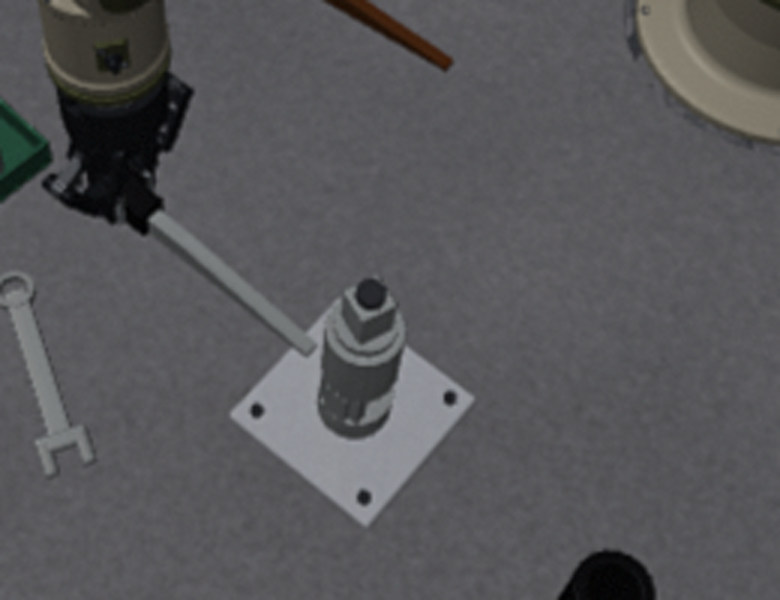

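The drift picture shows the drift held level, in line with the slot, with its tip at about (310,350) just short of the sleeve. Its underside is at about 44.5 mm. I'll lower it 3 mm and start it in.

```bash
python3 -m pendant '{"dp":[[0,0,-0.003],[-0.0004,0.002,0],[-0.0008,0.004,0],[-0.001,0.005,0],[-0.001,0.005,0],[-0.001,0.005,0],[-0.001,0.005,0],[0,0,0]],"rotation":[[0,0,0],[0,0,0],[0,0,0],[0,0,0],[0,0,0],[0,0,0],[0,0,0],[0,0,0]],"fingers":[0.005,0.005,0.005,0.005,0.005,0.005,0.005,0.005]}'
python3 -m pendant '{"dp":[[-0.0006,0.003,0],[-0.0006,0.003,0],[-0.0006,0.003,0],[-0.0006,0.003,0],[-0.0006,0.003,0],[-0.0006,0.003,0],[0,0,0],[0,0,0]],"rotation":[[0,0,0],[0,0,0],[0,0,0],[0,0,0],[0,0,0],[0,0,0],[0,0,0],[0,0,0]],"fingers":[0.005,0.005,0.005,0.005,0.005,0.005,0.005,0.005]}'
```

```text
time_s: 21.3
ee_pos: [0.5546, -0.14, 0.0562]
eef_rot: [180.0, -0.0, 101.4]
contact_force: [-0.1, 0.3, -2.1]
finger_gap: 0.0224
finger_force: 98.3
time_s: 22.1
ee_pos: [0.551, -0.1232, 0.0562]
eef_rot: [-180.0, 0.0, 101.4]
contact_force: [0.1, -0.2, -1.8]
finger_gap: 0.0223
finger_force: 98.3
```

```bash
python3 -m pendant '{"dp":[[0,0,-0.0003],[0,0,-0.0003],[0,0,-0.0003],[0,0,-0.0003],[0,0,0],[0,0,0],[0,0,0],[0,0,0]],"rotation":[[0,0,0],[0,0,0],[0,0,0],[0,0,0],[0,0,0],[0,0,0],[0,0,0],[0,0,0]],"fingers":[0.005,0.005,0.005,0.005,0.005,0.005,0.005,0.005]}'
```

```text
time_s: 22.9
ee_pos: [0.551, -0.1232, 0.055]
eef_rot: [180.0, 0.0, 101.3]
contact_force: [-0.1, -0.2, -1.9]
finger_gap: 0.0223
finger_force: 98.3
```

```bash
python3 -m pendant '{"dp":[[0,0,-0.0003],[0,0,-0.0002],[-0.0004,0.002,0],[-0.0004,0.002,0],[-0.0004,0.002,0],[-0.0004,0.002,0],[-0.0004,0.002,0],[-0.0004,0.002,0]],"rotation":[[0,0,0],[0,0,0],[0,0,0],[0,0,0],[0,0,0],[0,0,0],[0,0,0],[0,0,0]],"fingers":[0.005,0.005,0.005,0.005,0.005,0.005,0.005,0.005]}'
```

```text
time_s: 23.7
ee_pos: [0.5486, -0.111, 0.0545]
eef_rot: [-180.0, 0.0, 101.4]
contact_force: [-0.1, -1.1, -0.4]
finger_gap: 0.0224
finger_force: 98.4
```

```bash
python3 -m pendant '{"dp":[[-0.0003,0.0015,0],[-0.0003,0.0015,0],[-0.0003,0.0015,0],[-0.0003,0.0015,0],[-0.0003,0.0015,0],[-0.0003,0.0015,0],[0,0,0],[0,0,0]],"rotation":[[0,0,0],[0,0,0],[0,0,0],[0,0,0],[0,0,0],[0,0,0],[0,0,0],[0,0,0]],"fingers":[0.005,0.005,0.005,0.005,0.005,0.005,0.005,0.005]}'
```

```text
time_s: 24.5
ee_pos: [0.5471, -0.1044, 0.0547]
eef_rot: [180.0, 0.1, 101.2]
contact_force: [1.0, -8.6, 0.5]
finger_gap: 0.0225
finger_force: 98.5
```

```bash
python3 -m pendant '{"dp":[[-0.0003,0.0015,0],[-0.0003,0.0015,0],[-0.0003,0.0015,0],[-0.0003,0.0015,0],[-0.0003,0.0015,0],[-0.0003,0.0015,0],[0,0,0],[0,0,0]],"rotation":[[0,0,0],[0,0,0],[0,0,0],[0,0,0],[0,0,0],[0,0,0],[0,0,0],[0,0,0]],"fingers":[0.005,0.005,0.005,0.005,0.005,0.005,0.005,0.005]}'
```

```text
time_s: 25.3
ee_pos: [0.5453, -0.0951, 0.0546]
eef_rot: [180.0, 0.1, 101.2]
contact_force: [2.2, -7.6, 0.3]
finger_gap: 0.0225
finger_force: 98.5
```

```bash
python3 -m pendant '{"dp":[[-0.0003,0.0016,0],[-0.0003,0.0016,0],[-0.0003,0.0016,0],[-0.0003,0.0016,0],[-0.0003,0.0016,0],[-0.0003,0.0016,0],[-0.0003,0.0016,0],[-0.0003,0.0016,0]],"rotation":[[0,0,0],[0,0,0],[0,0,0],[0,0,0],[0,0,0],[0,0,0],[0,0,0],[0,0,0]],"fingers":[0.005,0.005,0.005,0.005,0.005,0.005,0.005,0.005]}'
```

```text
time_s: 26.1
ee_pos: [0.5428, -0.0823, 0.0546]
eef_rot: [-180.0, 0.1, 101.2]
contact_force: [1.6, -7.9, 1.1]
finger_gap: 0.0225
finger_force: 98.6
```

```bash
python3 -m pendant '{"dp":[[-0.0003,0.0016,0],[-0.0003,0.0016,0],[-0.0003,0.0016,0],[-0.0003,0.0016,0],[-0.0003,0.0016,0],[-0.0003,0.0016,0],[-0.0003,0.0016,0],[-0.0003,0.0016,0]],"rotation":[[0,0,0],[0,0,0],[0,0,0],[0,0,0],[0,0,0],[0,0,0],[0,0,0],[0,0,0]],"fingers":[0.005,0.005,0.005,0.005,0.005,0.005,0.005,0.005]}'
```

```text
time_s: 26.9
ee_pos: [0.5403, -0.0687, 0.0546]
eef_rot: [-180.0, 0.1, 101.3]
contact_force: [0.7, -5.6, 0.5]
finger_gap: 0.0223
finger_force: 98.6
```

```bash
python3 -m pendant '{"dp":[[-0.0003,0.0016,0],[-0.0003,0.0016,0],[-0.0003,0.0016,0],[-0.0003,0.0016,0],[-0.0003,0.0016,0],[-0.0003,0.0016,0],[-0.0003,0.0016,0],[-0.0003,0.0016,0]],"rotation":[[0,0,0],[0,0,0],[0,0,0],[0,0,0],[0,0,0],[0,0,0],[0,0,0],[0,0,0]],"fingers":[0.005,0.005,0.005,0.005,0.005,0.005,0.005,0.005]}'
python3 -m pendant '{"dp":[[-0.0003,0.0016,0],[-0.0003,0.0016,0],[-0.0003,0.0016,0],[-0.0003,0.0016,0],[-0.0003,0.0016,0],[-0.0003,0.0016,0],[-0.0002,0.0010,0],[0,0,0]],"rotation":[[0,0,0],[0,0,0],[0,0,0],[0,0,0],[0,0,0],[0,0,0],[0,0,0],[0,0,0]],"fingers":[0.005,0.005,0.005,0.005,0.005,0.005,0.005,0.005]}'
python3 s.py 2
```

```text
time_s: 27.7
ee_pos: [0.5378, -0.0547, 0.0545]
eef_rot: [180.0, 0.0, 101.3]
contact_force: [1.1, -4.4, 1.7]
finger_gap: 0.0222
finger_force: 98.6
time_s: 28.5
ee_pos: [0.5358, -0.0439, 0.0545]
eef_rot: [180.0, -0.0, 101.4]
contact_force: [0.6, -3.6, 3.1]
finger_gap: 0.0224
finger_force: 98.7
scene {136.0: 48, 138.0: 37, 140.0: 6, 142.0: 2, 144.0: 0, 146.0: 5, 148.0: 9, 150.0: 17}
scene {176.0: 7, 178.0: 13, 180.0: 8, 182.0: 9, 184.0: 8, 186.0: 15, 188.0: 32, 190.0: 39, 192.0: 6, 194.0: 7, 196.0: 26, 198.0: 38}
((515.941162109375, 52.008567810058594), (26.293516159057617, 26.876461029052734), 86.97748565673828)
top {136.0: 0, 138.0: 0, 140.0: 0, 142.0: 0, 144.0: 0, 146.0: 0, 148.0: 0, 150.0: 0}
top {176.0: 0, 178.0: 0, 180.0: 0, 182.0: 0, 184.0: 0, 186.0: 0, 188.0: 0, 190.0: 0, 192.0: 0, 194.0: 0, 196.0: 0, 198.0: 0}
((0.0, 0.0), (0.0, 0.0), 0.0)
```

View pics/seat2.png

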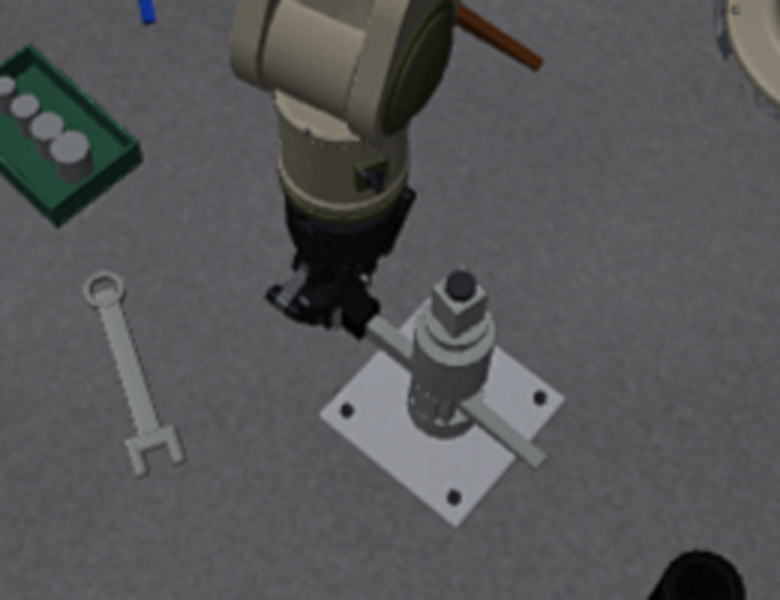

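The picture shows the drift through the slot with its tip at about (535,458), the arbor raised about 8 mm and upright. Releasing.

```bash
python3 -m pendant '{"dp":[[0,0,0.0003],[0,0,0],[0,0,0],[0,0,0],[0,0,0],[0,0,0],[0,0,0],[0,0,0]],"rotation":[[0,0,0],[0,0,0],[0,0,0],[0,0,0],[0,0,0],[0,0,0],[0,0,0],[0,0,0]],"fingers":[0.005,0.015,0.022,0.03,0.045,0.06,0.085,0.085]}' 20
python3 -m pendant '{"dp":[[0,0,0.005],[0,0,0.01],[0,0,0.02],[0,-0.01,0.03],[0,-0.03,0.03],[0,-0.04,0.02],[0,-0.04,0],[0,-0.04,0]],"rotation":[[0,0,0],[0,0,0],[0,0,0],[0,0,0],[0,0,0],[0,0,0],[0,0,0],[0,0,0]],"fingers":[0.085,0.085,0.085,0.085,0.085,0.085,0.085,0.085]}'
python3 -m pendant '{"dp":[[0,-0.03,0],[0,-0.02,0],[0,0,0],[0,0,0],[0,0,0],[0,0,0],[0,0,0],[0,0,0]],"rotation":[[0,0,0],[0,0,0],[0,0,0],[0,0,0],[0,0,0],[0,0,0],[0,0,0],[0,0,0]],"fingers":[0.085,0.085,0.085,0.085,0.085,0.085,0.085,0.085]}'
python3 s.py 3
```

```text
time_s: 29.4
ee_pos: [0.5358, -0.0441, 0.0548]
eef_rot: [180.0, -0.0, 101.4]
contact_force: [-0.2, -0.3, -0.3]
finger_gap: 0.0848
finger_force: 0.0
time_s: 30.2
ee_pos: [0.536, -0.206, 0.1719]
eef_rot: [179.9, 0.1, 101.3]
contact_force: [0.5, -0.6, 0.1]
finger_gap: 0.085
finger_force: 0.0
time_s: 31.0
ee_pos: [0.5359, -0.2536, 0.1698]
eef_rot: [-180.0, -0.0, 101.4]
contact_force: [0.2, 0.2, -0.6]
finger_gap: 0.0846
finger_force: 0.0
scene {136.0: 42, 138.0: 42, 140.0: 9, 142.0: 0, 144.0: 0, 146.0: 2, 148.0: 17, 150.0: 12}
scene {176.0: 12, 178.0: 6, 180.0: 7, 182.0: 11, 184.0: 9, 186.0: 14, 188.0: 43, 190.0: 33, 192.0: 8, 194.0: 5, 196.0: 27, 198.0: 42}
((516.597412109375, 52.25100326538086), (27.184371948242188, 26.77526092529297), 87.8559799194336)
top {136.0: 23, 138.0: 21, 140.0: 11, 142.0: 3, 144.0: 0, 146.0: 4, 148.0: 7, 150.0: 16}
top {176.0: 6, 178.0: 4, 180.0: 6, 182.0: 1, 184.0: 2, 186.0: 12, 188.0: 20, 190.0: 30, 192.0: 14, 194.0: 11, 196.0: 20, 198.0: 27}
((514.6050415039062, 51.313777923583984), (25.73462677001953, 26.088443756103516), 85.60177612304688)
```

View pics/seat3.png

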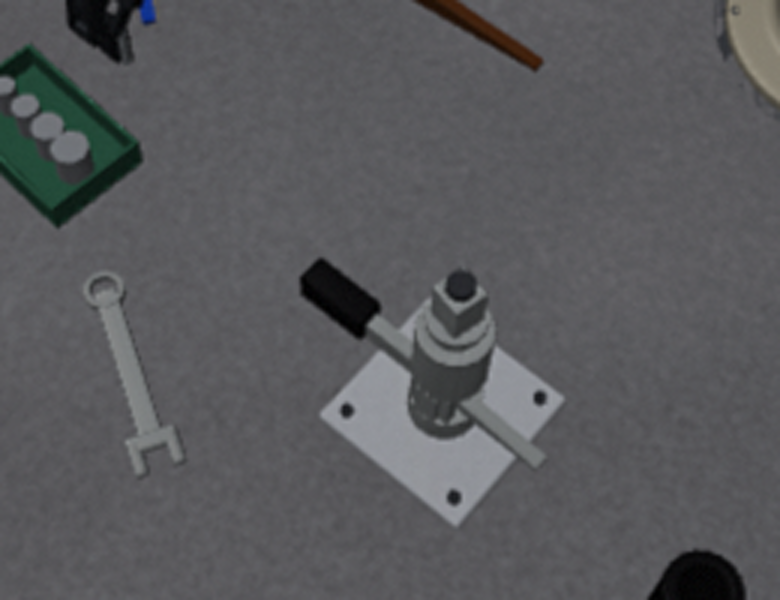

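The final picture shows the drift level in the slot, with its handle at (340,295) and its tip at (540,455). The arbor stands about 8 mm up and released, and the gripper is well clear. Handing in.

```bash
python3 -c "
from bench import arm
print(arm.hand_in())"
```

```text
the job is handed in; nothing more can be done
None
```

I seated the arbor to its hard stop and released it, then drove the drift under the tang until the arbor stood loose and upright about 8 mm off the rim, let go of everything and handed the job in at about 31 s; the hand-in gave no verdict.

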